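# Feed a blank round the bend to the boring stop

### The arm

A 6-joint arm with a two-finger parallel gripper is mounted at the origin on the work surface. World frame = base frame: x ahead of the robot, y to its left, z up, the work surface at z = 0. Lengths are in m, angles in degrees, forces in N, time in s.
With the tool pointing down it reaches from about 0.25 to 0.725 m from the base axis. Payload 9.7 kg.
Tool frame: the origin (TCP) lies at the very end of the fingers, on their centre line; the grasp point (between the pads) lies 19 mm behind it (bot.pinch_z is the distance from the TCP to the grasp point, in m); x points along the fingers, z is the direction in which the jaws open and shut, and the axes are right-handed (so a half turn about x gives the same grasp; the last joint's range is limited). The gripper opens to 85 mm and grips with 20 to 120 N. Pads are 22 mm wide; open, the fingers measure 114 mm over their backs; the gripper's body (76 mm by 85 mm) begins 54 mm behind the grasp point. The pads swing forward as they close: fully open they stand 13 mm farther back than shut.
Start: joints at [-69.099, 4.979, 10.078, 95.1, 0, 90], TCP at [0.196, -0.514, 0.231] pointing down, gripper open.
Joint ranges: [-179.16, 179.16], [-48.56, 103.87], [-65.8, 70.77], [-126.05, 130.52], [-82.76, 87.17], [-180, 180]. Speed limits (degrees/s): [127.2, 127.2, 147.25, 180, 180, 180].

### API

Orientations are given as [roll, pitch, yaw] about the fixed x, y, z axes, in that order (R = Rz(yaw) Ry(pitch) Rx(roll)).
In Python, from workcell import bot gives the robot as it stands.
- The arm moves only by the tool play_rows, never from a script. Its argument "rows" is a list of rows, each a list of 3 entries, a list of its own where there are three numbers: the shift along the tool's x, y, z in cm, then the turn about the tool's x in degrees, then the finger opening in cm, from 0 to 8.54. A call has 1 to 12 rows; each row is the pose to reach, as a shift and turn from the pose commanded when the call began, along the tool's axes at that moment; what a row does not reach only later rows make up. A row lasts 1/12 s, in which the tool goes at most 41.7 mm and 7.16 degrees, less where a joint would pass 70% of its speed; a pose out of reach is approached as far as the arm can. A call with a gripper value outside its range is refused whole. The fingers move at their own pace and stop on an object; "squeeze" is the grip in N (left out, the last holds). Time passes only in rows, so rows that repeat a pose let the fingers close. It gives the time, the measured TCP pose, the force and the opening at its end, in the units of the state.
- bot.get_obs(): the state, without advancing time (a new reading comes with each control period).
- bot.camera(name): name is "scene" or "top" or "wrist"; returns (picture, depth): 384x512x3 uint8, blue, green, red; 384x512 float32, m along the optical axis (not along the pixel's ray), 0 where there is no reading.
- bot.camera_model(name): a dict with "fx", "fy", "cx", "cy" (pixels), "origin" and "attitude" of the camera in the world; the wrist camera has in their place "mount" (4x4, takes a point from camera to tool coordinates, whose origin is the TCP and whose axes are the tool frame's). Camera axes: x right, y down, z forward; pixel columns grow to the right and rows downward; lengths in m; the calibration is good to about 2 mm. A picture is of the moment at which its call begins: read the wrist's pose just before it. camera_model takes no time and is no camera call.
- bot.job_done(): hands the job in, once; it reports no verdict.
The state is a dict: "time": time; "q": joint angles; "qd": joint speeds; "joint_efforts": joint torques, N m; "ee_pos": TCP position; "tcp_rot": TCP orientation; "wrist_force": force on the tool from outside, world axes, zero at the start; "torque": the same for the moment, N m; "opening": finger opening in m.
Only numpy, scipy, OpenCV 4.12 (cv2) and the standard library are available. Lean on these libraries where they do the work, as an engineer would, in place of code of your own. Each camera call takes 0.05 s, during which the arm holds its last target.

### The job

Set the small thick rectangular wood blank gently on the carrier waiting at the open end of the feed track, lying flat, lengthways and centred between the carrier's push board and front lip, and let go of it. Then push the loaded carrier along the guide rails, round the bend and up against the end stop in front of the boring unit, and leave it there with the blank still in place. The carrier stays down on the track all the way, and the other pieces of wood stay where they are.

Things in the scene. Friction and masses are not known exactly. Their poses are not given: they have to be found in the camera images.
- track: Fixed feed track: plywood base 12 mm thick, two aluminium guide rails (6 mm thick, tops 32 mm above the bench) 66 mm apart, open above. Origin at bench height on the channel's centre line where the bend begins; z up. First leg along the track's y axis at x = 0, from the open loading end at y = +190 mm to y = 0. Carriers travel towards -y, round the bend, then towards +x.
- bend_center (a point): Centre of the quarter-circle bend, at bench height: at x = 110, y = 0 mm of the track, same axes. The channel's centre line has a radius of 110 mm and goes from the track's origin to x = 110, y = -110 mm, where the second leg begins.
- end_stop (a point): Foot of the end stop, at bench height, on the channel's centre line: x = 230, y = -110 mm of the track, same axes; the stop's face looks to the track's -x. The second leg runs along +x up to it. Stop 38 mm high; behind it (17 to 180 mm further) a boring unit 95 mm high.
- carrier: Loose plywood carrier sliding between the rails: 120 mm long, 56 wide, half-round ends, deck 30 mm above its underside. Origin at its underside's centre (12 mm above the bench on the track); x forward in the travel direction (nose at +60 mm), z up. Front lip 6 mm above the deck at x 50 to 55 mm. Starts in the first leg. About 0.35 kg, wood friction, 5 to 10 mm of total side play. Home, its origin is 60 mm before the stop's face.
- push_board (a point): Middle of the rear face of the carrier's dark upright push board, 50 mm above the carrier's underside, at x = -60 mm of the carrier, same axes. The board is 10 mm thick (x -60 to -50), 40 mm wide, and stands 41 mm above the deck (top 71 mm above the underside).
- blank_mid (a point): Centre (half-way up) of the loose rectangular wood blank, 56 mm (its x) by 40 mm (y) by 36 mm high (z), about 70 g. Starts flat on the bench among the other wood. Set on the carrier its centre is 48 mm above the carrier's underside.
- blank: The same blank, origin at the centre of its underside.
- tile_mid (a point): Centre of a flat loose wood piece 75 x 55 x 12 mm; leave alone.
- billet_center (a point): Centre of a round loose wood billet, 38 mm diameter, 48 mm high, standing; leave alone.
Not all that is in view belongs to the job. Leave any blue or orange look-alike of the blank alone.

How it is judged (in metres and radians):
On the way, in this order (a step that is already met when the one before it is completed fails the run):
1. the blank lies on the carrier, let go, while the carrier is still in the first leg (x of blank_mid in the frame of carrier between -0.024 and 0.024 m and y of blank_mid in the frame of carrier between -0.012 and 0.012 m and z of blank_mid in the frame of carrier between 0.043 and 0.052 m and angle between the x axis of blank_mid and the x axis of carrier, either way round below 0.3 rad and angle between blank_mid's own z axis and vertical below 0.1 rad and contact force between the fingers and blank below 0.1 N and y of carrier in the frame of track above 0.03 m and linear speed of blank below 0.02 m/s), for 0.2 s.
2. the loaded carrier is in the bend, on the track (x of blank_mid in the frame of carrier between -0.024 and 0.024 m and y of blank_mid in the frame of carrier between -0.012 and 0.012 m and z of blank_mid in the frame of carrier between 0.043 and 0.052 m and angle between the x axis of blank_mid and the x axis of carrier, either way round below 0.3 rad and angle between blank_mid's own z axis and vertical below 0.1 rad and x of carrier in the frame of track between 0.005 and 0.11 m and y of carrier in the frame of track between -0.11 and -0.015 m), for 0.05 s.
At the end, for the whole second after the job is handed in: The carrier sits on the track against the end stop (within 5 mm, in line with the second leg within 0.15 rad), at rest and untouched; the blank lies flat on its deck, lengthways within 0.3 rad, within 24 mm lengthways and 12 mm sideways of the carrier's centre, at rest and untouched (x of blank_mid in the frame of carrier between -0.024 and 0.024 m and y of blank_mid in the frame of carrier between -0.012 and 0.012 m and z of blank_mid in the frame of carrier between 0.043 and 0.052 m and angle between the x axis of blank_mid and the x axis of carrier, either way round below 0.3 rad and angle between blank_mid's own z axis and vertical below 0.1 rad and contact force between the fingers and blank below 0.1 N and x of carrier in the frame of track between 0.165 and 0.175 m and y of carrier in the frame of track between -0.117 and -0.103 m and z of carrier in the frame of track between 0.008 and 0.016 m and angle between the x axis of carrier and the x axis of track, either way round below 0.15 rad and angle between carrier's own z axis and vertical below 0.05 rad and linear speed of each of carrier, blank below 0.01 m/s and contact force between the fingers and carrier below 0.1 N).
It fails at once if the carrier is lifted or tipped off the track's floor (z of carrier in the frame of track above 0.03 m or angle between carrier's own z axis and vertical above 0.3 rad).
It fails at once if the blank is dropped or thrown (over 0.7 m/s with no finger on it) (linear speed of blank above 0.7 m/s and contact force between the fingers and blank below 0.1 N).
It fails at once if another piece of wood is moved more than 25 mm (distance of any of tile_mid, billet_center from where it was at the start of the episode above 0.025 m).
It also fails if it takes over 70 s, if anything falls off the work surface, if the arm or the gripper's body presses on something with over 40 N, if the wrist force passes 120 N, or if a joint passes its speed limit or range.

## Working session

There is one attempt and no reset: what is moved stays moved. The work goes in short steps, Python scripts to look and compute and a tool call to move; the robot and the scene stay as the last step left them, time stands still between calls to the robot, and variables do not carry over. Pictures are saved under pics/ and viewed, and the job is handed in when it is done.

Besides the shell and the picture viewer there is one more tool, called after "Request:" as name([rows], argument=value, ...), one row to a line, values as JSON. play_rows: Moves the arm, as the interface text tells. Its arguments: {"type":"object","properties":{"rows":{"type":"array"},"squeeze":{"type":"number"}},"required":["rows"]}

```bash
ls; mkdir -p pics; python3 - <<'E'
from workcell import bot
import cv2,numpy as np
print(bot.get_obs(), bot.pinch_z)
for n in("scene","top","wrist"):
    m=bot.camera_model(n);print(n,m)
    p,d=bot.camera(n);cv2.imwrite(f"pics/{n}0.png",p);np.save(f"{n}0.npy",d)
E
```

```text
pics
{'time': 0.0, 'q': array([-6.90998499e+01,  5.01091771e+00,  1.00337311e+01,  9.51000230e+01,
       -5.70934996e-05,  9.00030436e+01]), 'qd': array([ 0.01205568,  0.00455415,  0.05945512, -0.04792957,  0.01219009,
        0.02369938]), 'joint_efforts': array([-8.20456426e-04, -5.20386279e+01,  4.64807868e+01,  1.61618058e-02,
       -8.87599822e-05,  2.29005610e-05]), 'ee_pos': array([ 0.19612225, -0.51359016,  0.23057835]), 'tcp_rot': array([-179.95458848,   89.92279034,  110.94251808]), 'wrist_force': array([ 1.11027462, -0.52377403,  0.19845608]), 'torque': array([-0.01220989, -0.06689448, -0.04444324]), 'opening': 0.08523047623654373} 0.0187
scene {'fx': 454.8081434506781, 'fy': 454.8081434506781, 'cx': 264.6498651026303, 'cy': 185.46496402344994, 'origin': array([1.13489907, 0.15670547, 0.96101129]), 'attitude': array([-147.3599186 ,   -0.67626099,   99.13811826])}
top {'fx': 394.68856629575237, 'fy': 394.68856629575237, 'cx': 253.45183604640695, 'cy': 187.3660369004013, 'origin': array([0.44478077, 0.0893245 , 0.97274479]), 'attitude': array([-172.31701367,   -0.48666313,  -88.30601278])}
wrist {'fx': 342.81472092980715, 'fy': 342.81472092980715, 'cx': 254.82848946488963, 'cy': 188.8995323402686, 'mount': array([[-1.39818586e-04, -2.94688847e-01,  9.55593252e-01,
        -1.43483380e-01],
       [-2.80980147e-04, -9.55593212e-01, -2.94688876e-01,
         7.48945961e-02],
       [ 9.99999951e-01, -3.09705714e-04,  5.08079758e-05,
         6.30504994e-04],
       [ 0.00000000e+00,  0.00000000e+00,  0.00000000e+00,
         1.00000000e+00]])}
```

View pics/scene0.png

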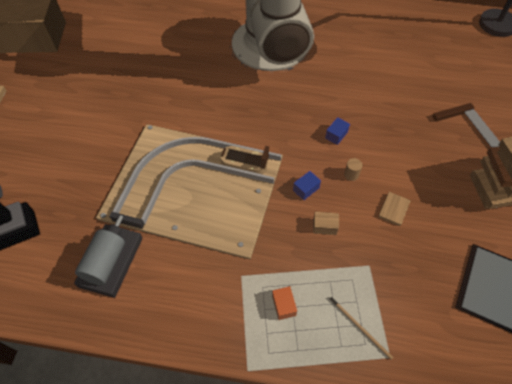

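View pics/top0.png

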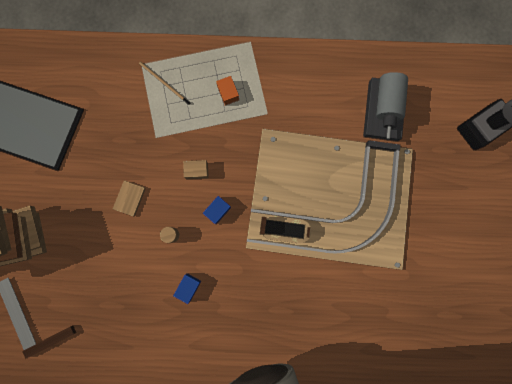

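View pics/wrist0.png

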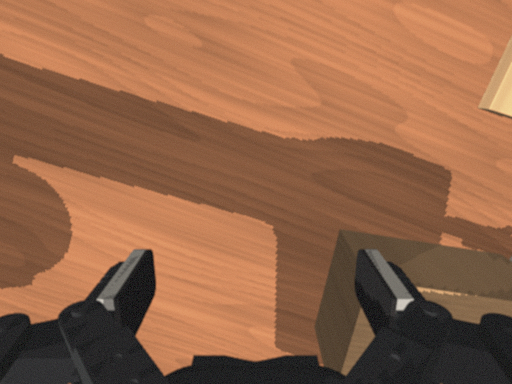

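Candidates in top view: natural wood block (195,169), tile (129,198), billet (168,235), blue blocks (217,210) and (187,288), orange block (228,90). By the description I choose (195,169). I'll check it in a crop and take measurements.

```bash
cat > h.py <<'E'
from workcell import bot
import cv2,numpy as np
from scipy.spatial.transform import Rotation as R
def RT(a): return R.from_euler('xyz',a,degrees=True).as_matrix()
def cam(n,obs=None):
    m=bot.camera_model(n)
    if n!="wrist": return m,RT(m["attitude"]),np.array(m["origin"])
    T=m["mount"];Rt=RT(obs["tcp_rot"])
    return m,Rt@T[:3,:3],Rt@T[:3,3]+obs["ee_pos"]
def ray(n,u,v,z,obs=None):
    m,A,o=cam(n,obs);r=A@np.array([(u-m["cx"])/m["fx"],(v-m["cy"])/m["fy"],1]);return o+r*(z-o[2])/r[2]
def cloud(n,d,obs=None):
    m,A,o=cam(n,obs);v,u=np.mgrid[:d.shape[0],:d.shape[1]]
    P=np.stack([(u-m["cx"])/m["fx"]*d,(v-m["cy"])/m["fy"]*d,d],-1);return P@A.T+o
def proj(n,P,obs=None):
    m,A,o=cam(n,obs);c=(np.asarray(P)-o)@A;return np.stack([m["fx"]*c[...,0]/c[...,2]+m["cx"],m["fy"]*c[...,1]/c[...,2]+m["cy"]],-1)
E
python3 - <<'E'
from h import *
p=cv2.imread("pics/top0.png")
a=cv2.resize(p[120:280,235:425],None,fx=4,fy=4,interpolation=cv2.INTER_CUBIC)[:600]
b=cv2.resize(p[130:250,100:260],None,fx=5,fy=5,interpolation=cv2.INTER_CUBIC)
cv2.imwrite("pics/ca.png",a);cv2.imwrite("pics/cb.png",b)
d=np.load("top0.npy");C=cloud("top",d)
for u,v in[(195,169),(195,150),(129,198),(168,235),(264,228),(285,230),(306,231),(390,95),(383,147),(330,180),(217,210)]:print((u,v),C[v,u].round(4))
np.save("C.npy",C)
h=np.clip(C[...,2]*1000/120*255,0,255).astype(np.uint8)
cv2.imwrite("pics/hgt.png",cv2.resize(cv2.applyColorMap(h[120:280,100:425],cv2.COLORMAP_JET),None,fx=2.4,fy=2.4,interpolation=cv2.INTER_NEAREST))
E
```

```text
(195, 169) [0.6116 0.227  0.0362]
(195, 150) [6.664e-01 2.347e-01 6.000e-04]
(129, 198) [0.539  0.3875 0.013 ]
(168, 235) [0.452  0.2801 0.0486]
(264, 228) [0.4737 0.059  0.0851]
(285, 230) [0.4718 0.0083 0.0443]
(306, 231) [ 0.4711 -0.0417  0.0384]
(390, 95) [ 0.7899 -0.2257  0.0944]
(383, 147) [ 0.6796 -0.2266  0.0382]
(330, 180) [ 0.5989 -0.1034  0.0108]
(217, 210) [0.5142 0.1698 0.0389]
```

View pics/ca.png

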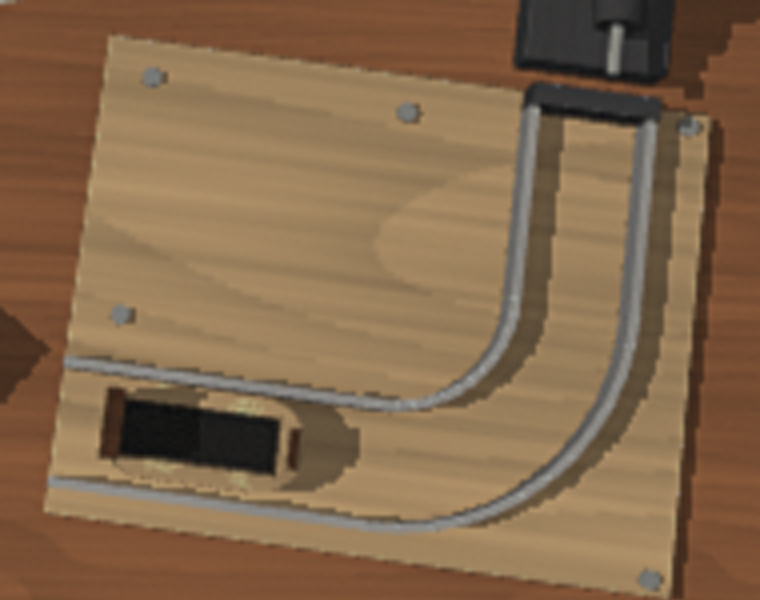

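View pics/cb.png

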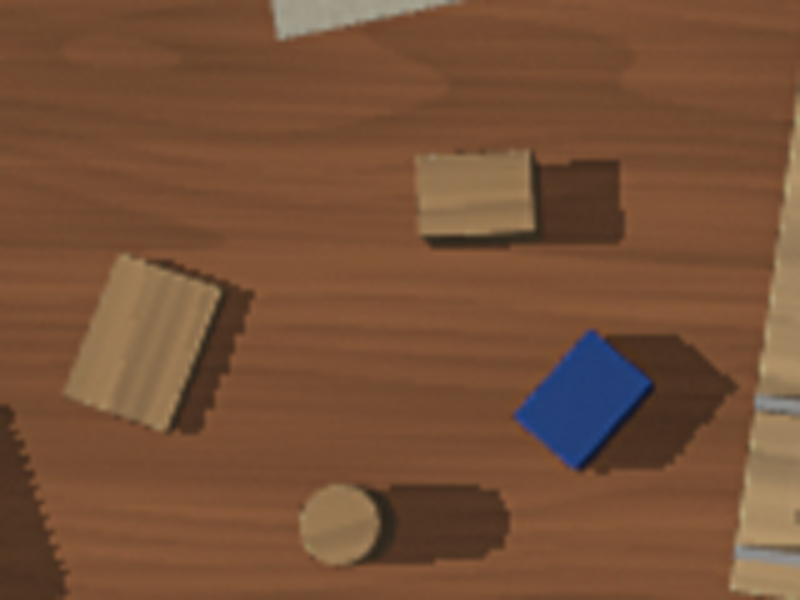

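View pics/hgt.png

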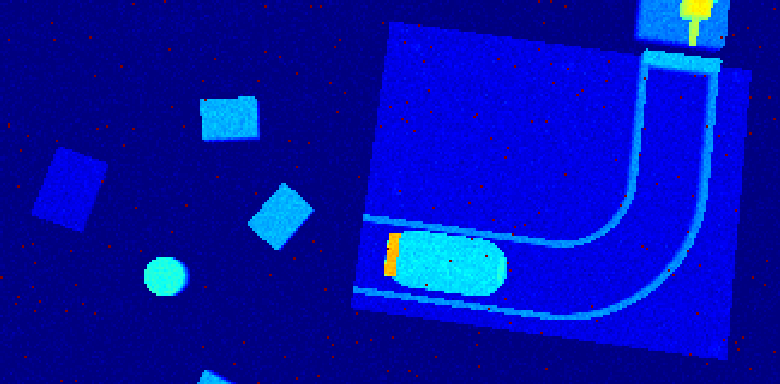

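The crop shows the natural block at (195,169), with the tile and billet clearly distinct. Now I'll fit the poses of the track, carrier and blank.

```bash
cat > fit.py <<'E'
from h import *
from scipy.optimize import least_squares
def rect(P):
    r=cv2.minAreaRect((P[:,:2]*1000).astype(np.float32));return r
def track(C,mask=None):
    P=C.reshape(-1,3);P=P[(P[:,2]>.026)&(P[:,2]<.036)&(P[:,0]>.38)&(P[:,0]<.67)&(P[:,1]>-.31)&(P[:,1]<.1)]
    def sd(L): # signed dist to centreline (left/inner positive -> use radius)
        x,y=L[:,0],L[:,1]
        return np.where(y>0,x,np.where(x>.11,(y+.11),.11-np.hypot(x-.11,y)))
    def f(p):
        c,s=np.cos(p[2]),np.sin(p[2]);d=P[:,:2]-p[:2]
        L=np.stack([c*d[:,0]+s*d[:,1],-s*d[:,0]+c*d[:,1]],-1)
        return np.abs(sd(L))-p[3]
    best=None
    r=least_squares(f,[.45,-.1,np.radians(-5),.036],loss='soft_l1',f_scale=.002)
    return r.x,np.median(np.abs(f(r.x))),len(P)
if __name__=="__main__":
    C=np.load("C.npy")
    print(track(C))
    def sel(u0,u1,v0,v1,z0,z1):
        p=C[v0:v1,u0:u1].reshape(-1,3);return p[(p[:,2]>z0)&(p[:,2]<z1)]
    for nm,a in dict(blank=(178,212,155,185,.033,.039),deck=(250,322,212,246,.039,.046),board=(250,275,212,246,.078,.09),stop=(360,405,138,155,.0355,.042),tile=(105,150,175,222,.009,.016),bil=(155,182,222,250,.045,.052)).items():
        p=sel(*a);print(nm,len(p),p.mean(0).round(4),rect(p))
E
python3 fit.py
```

```text
(array([ 0.46152635, -0.09389737, -0.10727961,  0.03590072]), np.float64(0.0016765129169792337), 1136)
blank 344 [0.6131 0.2276 0.0362] ((613.3377075195312, 228.18313598632812), (39.79497146606445, 56.05490493774414), 4.927717208862305)
deck 934 [0.474  0.0047 0.0419] ((473.77374267578125, 1.73175048828125), (107.2612533569336, 55.8681640625), 84.06531524658203)
board 81 [0.4791 0.0615 0.0832] ((479.5184631347656, 61.75974655151367), (10.023608207702637, 39.06990432739258), 84.6014633178711)
stop 177 [ 0.6849 -0.2289  0.0382] ((685.0557250976562, -228.45458984375), (77.46939849853516, 21.04736328125), 77.4852294921875)
tile 665 [0.5389 0.3889 0.0122] ((538.7813720703125, 389.1566162109375), (56.6734619140625, 74.59136199951172), 72.1708984375)
bil 201 [0.4533 0.2812 0.0483] ((453.2467041015625, 280.5965881347656), (34.803794860839844, 36.75944519042969), 0.6173975467681885)
```

```bash
python3 - <<'E'
from h import *
o=bot.get_obs();M=RT(o["tcp_rot"]);print(M.round(3))
t=np.array([.6133,.2282,.15]);print("shift to above blank, tool cm",((t-o["ee_pos"])@M*100).round(2))
print("tool z yaw",np.degrees(np.arctan2(M[1,2],M[0,2])),"y yaw",np.degrees(np.arctan2(M[1,1],M[0,1])))
E
```

```text
[[-0.     0.934  0.357]
 [ 0.001  0.357 -0.934]
 [-1.     0.    -0.001]]
shift to above blank, tool cm [  8.13  65.44 -54.41]
tool z yaw -69.09622333221672 y yaw 20.90377485237783
```

Request:
play_rows([
  [[1,16,-13],-20,8.5],
  [[3,33,-27],-40,8.5],
  [[5,50,-41],-60,8.5],
  [[6,65.4,-54.4],-74,8.5],
  [[6,65.4,-54.4],-74,8.5],
  [[6,65.4,-54.4],-74,8.5],
  [[6,65.4,-54.4],-74,8.5],
  [[6,65.4,-54.4],-74,8.5],
  [[6,65.4,-54.4],-74,8.5],
  [[6,65.4,-54.4],-74,8.5],
  [[6,65.4,-54.4],-74,8.5],
  [[6,65.4,-54.4],-74,8.5],
])

```text
time: 1.15
ee_pos: [0.4415, -0.0772, 0.1962]
tcp_rot: [-22.7, 90.0, -17.7]
wrist_force: [1.3, -0.8, 0.4]
opening: 0.0849
```

```bash
cat > st.py <<'E'
from h import *
import sys
o=bot.get_obs();M=RT(o["tcp_rot"])
print("t",round(o["time"],3),"q",o["q"].round(1),"pos",o["ee_pos"].round(4),"psi_z",round(np.degrees(np.arctan2(M[1,2],M[0,2])),2),"tilt",round(np.degrees(np.arccos(-M[2,0])),2),"F",o["wrist_force"].round(1),"op",round(o["opening"],4))
if len(sys.argv)>3:
    t=np.array([float(a) for a in sys.argv[1:4]]);print("shift cm",((t-o["ee_pos"])@M*100).round(2))
E
python3 st.py .6133 .2282 .15
```

```text
t 1.15 q [-9.9 -9.5 -7.8 91.6 -0.  75. ] pos [ 0.4415 -0.0772  0.1962] psi_z 5.08 tilt 0.02 F [ 1.3 -0.8  0.4] op 0.0849
shift cm [ 4.63 28.9  19.81]
```

Request:
play_rows([
  [[1,4,2.8],0,8.5],
  [[2,8,5.5],0,8.5],
  [[3,12,8.2],0,8.5],
  [[3,16,11],0,8.5],
  [[4,20,13.7],0,8.5],
  [[4,24,16.5],0,8.5],
  [[4,27,18.5],0,8.5],
  [[4,28.9,19.8],0,8.5],
  [[4,28.9,19.8],0,8.5],
  [[4,28.9,19.8],0,8.5],
  [[4,28.9,19.8],0,8.5],
  [[4,28.9,19.8],0,8.5],
])

```text
time: 2.15
ee_pos: [0.6133, 0.225, 0.156]
tcp_rot: [-154.7, 89.9, -149.8]
wrist_force: [-0.0, -0.3, 0.6]
opening: 0.085
```

```bash
python3 st.py .6133 .2282 .15; python3 - <<'E'
from h import *
o=bot.get_obs();p,d=bot.camera("wrist");cv2.imwrite("pics/w1.png",p)
C=cloud("wrist",d,o);m=(C[...,2]>.032)&(C[...,2]<.041)&(np.abs(C[...,0]-.613)<.06)&(np.abs(C[...,1]-.228)<.06)
P=C[m];print(len(P),P.mean(0),cv2.minAreaRect((P[:,:2]*1000).astype(np.float32)))
E
```

```text
t 2.15 q [ 20.2  18.7  17.7  89.1  -0.  105.3] pos [0.6133 0.225  0.156 ] psi_z 4.9 tilt 0.06 F [-0.  -0.3  0.6] op 0.085
shift cm [0.6  0.32 0.03]
3396 [0.6149449  0.22880857 0.03673739] ((615.0515747070312, 227.71951293945312), (40.0705451965332, 55.72065734863281), 4.66910982131958)
```

View pics/w1.png

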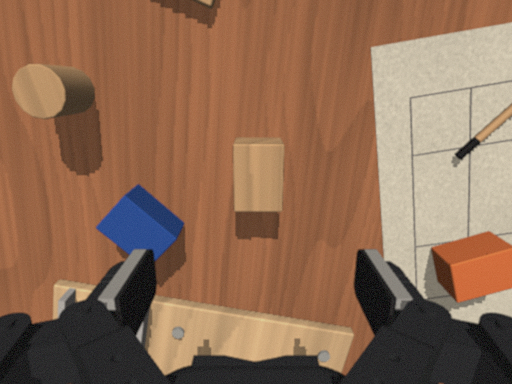

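The wrist view shows the blank at (259,175) between the finger lines, with the blue block clear at (140,222). Going down.

Request:
play_rows([
  [[3,0.3,0.1],0,8.5],
  [[6,0.3,0.1],0,8.5],
  [[9,0.3,0.1],0,8.5],
  [[11.5,0.3,0.1],0,8.5],
  [[13.5,0.3,0.1],0,8.5],
  [[14.5,0.3,0.1],0,8.5],
  [[15.1,0.3,0.1],0,8.5],
  [[15.1,0.3,0.1],0,8.5],
  [[15.1,0.3,0.1],0,8.5],
  [[15.1,0.3,0.1],0,8.5],
], squeeze=25)

```text
time: 3.03
ee_pos: [0.6153, 0.2288, 0.0072]
tcp_rot: [15.6, 89.9, 20.5]
wrist_force: [-0.4, -0.1, -0.7]
opening: 0.0848
```

```bash
python3 st.py .6142 .2280 .004
```

```text
t 3.033 q [ 20.4  20.7   3.8  72.9   0.  105.5] pos [0.6153 0.2288 0.0072] psi_z 4.89 tilt 0.15 F [-0.4 -0.1 -0.7] op 0.0848
shift cm [ 0.32 -0.07 -0.12]
```

Request:
play_rows([
  [[0.1,0,0],0,8.5],
  [[0.1,0,-0.1],0,6],
  [[0.1,0,-0.1],0,4.5],
  [[0.1,0,-0.1],0,3.5],
  [[0.1,0,-0.1],0,3.5],
  [[0.1,0,-0.1],0,3.5],
  [[0.1,0,-0.1],0,3.5],
  [[0.1,0,-0.1],0,3.5],
  [[0.1,0,-0.1],0,3.5],
  [[0.1,0,-0.1],0,3.5],
], squeeze=25)

```text
time: 3.87
ee_pos: [0.6136, 0.2287, 0.0046]
tcp_rot: [25.0, 90.0, 29.9]
wrist_force: [-0.5, 1.1, 2.9]
opening: 0.0397
```

```bash
python3 st.py
```

```text
t 3.867 q [ 20.4  20.7   3.5  72.7   0.  105.5] pos [0.6136 0.2287 0.0046] psi_z 4.91 tilt 0.03 F [-0.5  1.1  2.9] op 0.0397
```

Request:
play_rows([
  [[-0.5,0,0],0,3.5],
  [[-1.5,0,0],0,3.5],
  [[-3,0,0],0,3.5],
  [[-5,0,0],0,3.5],
  [[-7,0,0],0,3.5],
  [[-9,0,0],0,3.5],
  [[-11,0,0],0,3.5],
  [[-13,0,0],0,3.5],
  [[-14,0,0],0,3.5],
  [[-14.5,0,0],0,3.5],
  [[-14.5,0,0],0,3.5],
])

```text
time: 4.78
ee_pos: [0.6138, 0.2287, 0.1504]
tcp_rot: [14.9, 89.9, 19.8]
wrist_force: [1.5, 0.2, 0.7]
opening: 0.0399
```

```bash
python3 st.py .4736 .0075 .15;python3 - <<'E'
from h import *
o=bot.get_obs();p,d=bot.camera("wrist");cv2.imwrite("pics/w2.png",p)
E
```

```text
t 4.783 q [ 20.4  18.7  17.1  88.3  -0.  105.5] pos [0.6138 0.2287 0.1504] psi_z 4.9 tilt 0.09 F [1.5 0.2 0.7] op 0.0399
shift cm [ 1.000e-02 -2.084e+01 -1.586e+01]
```

View pics/w2.png

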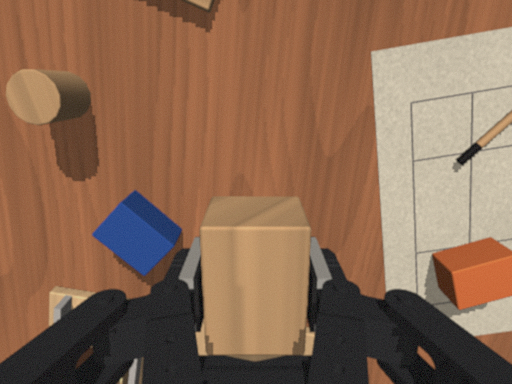

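The blank is held level between the pads, at (255,280) in the picture. Moving above the carrier, with a turn of +11.

Request:
play_rows([
  [[0,-1,-0.8],1,3.5],
  [[0,-3.5,-2.6],2,3.5],
  [[0,-6.5,-4.9],4,3.5],
  [[0,-9.5,-7.2],6,3.5],
  [[0,-12.5,-9.5],8,3.5],
  [[0,-15.5,-11.8],10,3.5],
  [[0,-18,-13.7],11,3.5],
  [[0,-20,-15.2],11,3.5],
  [[0,-20.8,-15.9],11,3.5],
  [[0,-20.8,-15.9],11,3.5],
  [[0,-20.8,-15.9],11,3.5],
  [[0,-20.8,-15.9],11,3.5],
])

```text
time: 5.83
ee_pos: [0.4732, 0.0084, 0.1488]
tcp_rot: [158.1, 90.0, 152.0]
wrist_force: [0.6, -0.2, -0.5]
opening: 0.0396
```

```bash
python3 st.py .4736 .0075 .15;python3 - <<'E'
from h import *
o=bot.get_obs();p,d=bot.camera("wrist");cv2.imwrite("pics/w3.png",p)
C=cloud("wrist",d,o);P=C.reshape(-1,3);P=P[(P[:,2]>.078)&(P[:,2]<.090)&(abs(P[:,0]-.48)<.05)&(abs(P[:,1]-.062)<.03)]
print(len(P),cv2.minAreaRect((P[:,:2]*1000).astype(np.float32)))
p,d=bot.camera("top");cv2.imwrite("pics/t3.png",cv2.resize(p[120:280,200:400],None,fx=4,fy=4)[:600])
p,d=bot.camera("scene");cv2.imwrite("pics/s3.png",cv2.resize(p[100:240,180:360],None,fx=4,fy=4)[:600])
E
```

```text
t 5.833 q [  1.   -6.4 -10.3  86.1   0.   97.1] pos [0.4732 0.0084 0.1488] psi_z -6.07 tilt 0.03 F [ 0.6 -0.2 -0.5] op 0.0396
shift cm [-0.12 -0.09  0.05]
1198 ((481.86395263671875, 60.75062942504883), (10.141973495483398, 39.79594802856445), 83.99911499023438)
```

View pics/w3.png

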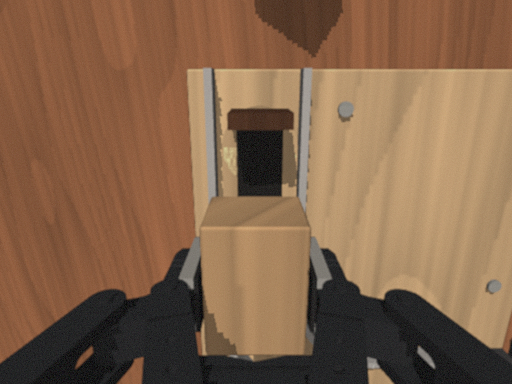

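View pics/s3.png

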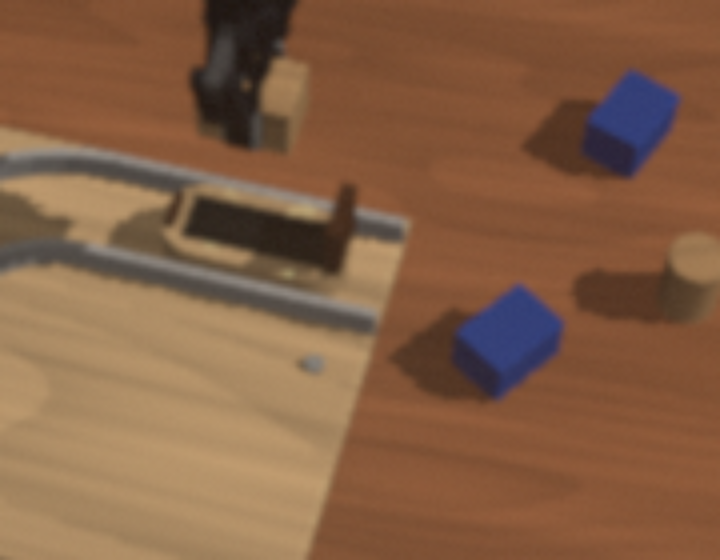

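Request:
play_rows([
  [[1,-0.1,0.2],0,3.5],
  [[3,-0.1,0.2],0,3.5],
  [[5,-0.1,0.2],0,3.5],
  [[7,-0.1,0.2],0,3.5],
  [[8.4,-0.1,0.2],0,3.5],
  [[9.2,-0.1,0.2],0,3.5],
  [[9.6,-0.1,0.2],0,3.5],
  [[9.8,-0.1,0.2],0,3.5],
  [[9.9,-0.1,0.2],0,3.5],
  [[9.9,-0.1,0.2],0,3.5],
  [[9.9,-0.1,0.2],0,3.5],
])

```text
time: 6.9
ee_pos: [0.4751, 0.0066, 0.0511]
tcp_rot: [8.0, 89.9, 1.9]
wrist_force: [1.0, 0.2, -1.3]
opening: 0.0398
```

```bash
python3 st.py .4749 .0072 .0466;python3 - <<'E'
from h import *
p,d=bot.camera("scene");cv2.imwrite("pics/s4.png",cv2.resize(p[120:200,190:310],None,fx=6,fy=6,interpolation=cv2.INTER_CUBIC))
p,d=bot.camera("wrist");cv2.imwrite("pics/w4.png",p)
E
```

```text
t 6.9 q [  0.8  -4.9 -19.8  75.1   0.   96.9] pos [0.4751 0.0066 0.0511] psi_z -6.1 tilt 0.07 F [ 1.   0.2 -1.3] op 0.0398
shift cm [ 0.45  0.06 -0.03]
```

View pics/s4.png

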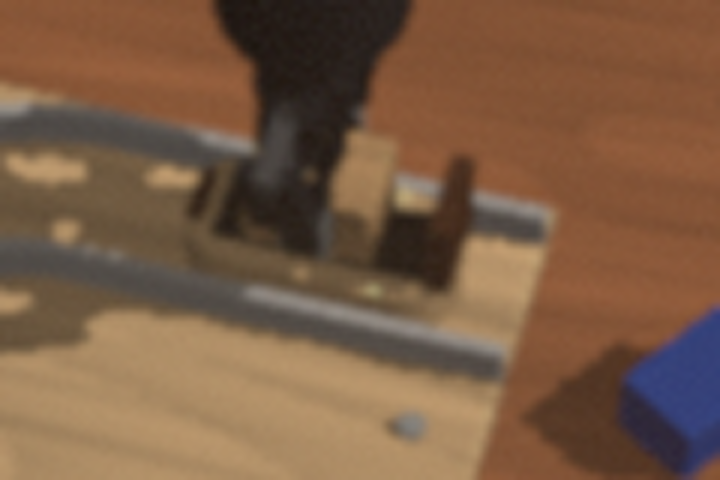

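View pics/w4.png

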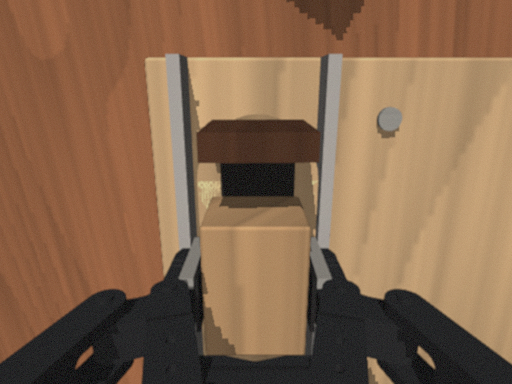

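Blank (255,280) is lined up with the board (258,140). Lowering the last few mm.

Request:
play_rows([
  [[0.1,0,0],0,3.5],
  [[0.2,0,0],0,3.5],
  [[0.3,0,0],0,3.5],
  [[0.35,0,0],0,3.5],
  [[0.35,0,0],0,3.5],
  [[0.35,0,0],0,3.5],
  [[0.35,0,0],0,3.5],
])

```text
time: 7.58
ee_pos: [0.4747, 0.0065, 0.0468]
tcp_rot: [-62.3, 90.0, -68.4]
wrist_force: [0.3, 0.3, 0.2]
opening: 0.0392
```

```bash
python3 st.py .4749 .0072 .0466
```

```text
t 7.583 q [  0.8  -4.8 -20.1  74.7  -0.   96.9] pos [0.4747 0.0065 0.0468] psi_z -6.1 tilt 0.0 F [0.3 0.3 0.2] op 0.0392
shift cm [0.02 0.07 0.01]
```

Request:
play_rows([
  [[0.05,0,0],0,3.5],
  [[0.1,0,0],0,3.5],
  [[0.1,0,0],0,3.5],
  [[0.1,0,0],0,3.5],
])

```text
time: 7.92
ee_pos: [0.4748, 0.0065, 0.0465]
tcp_rot: [6.2, 90.0, 0.1]
wrist_force: [-3.1, 0.2, 5.0]
opening: 0.0398
```

```bash
python3 st.py .4749 .0072 .0466
```

```text
t 7.917 q [  0.8  -4.8 -20.2  74.6  -0.   96.9] pos [0.4748 0.0065 0.0465] psi_z -6.1 tilt 0.03 F [-3.1  0.2  5. ] op 0.0398
shift cm [-0.01  0.07  0.01]
```

Contact at 5 N upward, so it is on the deck. Releasing, then going straight up.

Request:
play_rows([
  [[0,0,0],0,4.2],
  [[0,0,0],0,4.6],
  [[0,0,0],0,5.2],
  [[0,0,0],0,6],
  [[0,0,0],0,6.5],
  [[0,0,0],0,6.5],
  [[-1,0,0],0,6.5],
  [[-3,0,0],0,6.5],
  [[-6,0,0],0,6.5],
  [[-9,0,0],0,6.5],
  [[-11,0,0],0,6.5],
  [[-11,0,0],0,6.5],
])

```text
time: 8.92
ee_pos: [0.4764, 0.0065, 0.1612]
tcp_rot: [7.0, 89.6, 0.9]
wrist_force: [1.7, 0.4, 0.4]
opening: 0.065
```

```bash
python3 st.py;python3 - <<'E'
from h import *
o=bot.get_obs();p,d=bot.camera("wrist");cv2.imwrite("pics/w5.png",p)
C=cloud("wrist",d,o);P=C.reshape(-1,3)
for z0,z1 in((.0745,.0805),(.081,.088)):
  Q=P[(P[:,2]>z0)&(P[:,2]<z1)&(abs(P[:,0]-.475)<.05)&(P[:,1]>-.04)&(P[:,1]<.08)]
  print(len(Q),Q.mean(0),cv2.minAreaRect((Q[:,:2]*1000).astype(np.float32)))
E
```

```text
t 8.917 q [ 0.8 -6.3 -8.9 87.1  0.  96.9] pos [0.4764 0.0065 0.1612] psi_z -6.1 tilt 0.4 F [1.7 0.4 0.4] op 0.065
4381 [0.47452803 0.00661825 0.0787607 ] ((476.1861267089844, 21.467573165893555), (89.19097900390625, 40.078765869140625), 83.92554473876953)
1043 [0.48186185 0.06071649 0.08373132] ((479.37921142578125, 32.4115104675293), (67.76364135742188, 39.54183578491211), 85.55915069580078)
```

View pics/w5.png

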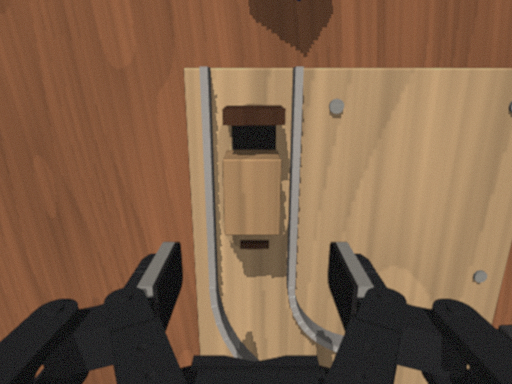

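The wrist view shows the blank (252,193) lying square between board (254,115) and lip (254,243), about 1.5 mm off centre. Closing the fingers and going behind the board.

```bash
python3 st.py .4855 .1006 .050; cat > path.py <<'E'
# pusher path: end circles of carrier (+-32) on the centre line; pusher point at -60-f behind
from h import *
T=np.array([.4615,-.0939]);Y=np.radians(-6.15)
def cl(s): # s arclength from the origin, s<0 in first leg
    L=.11*np.pi/2
    if s<0:return np.array([0,-s])
    if s<L:a=s/.11;return np.array([.11-.11*np.cos(a),-.11*np.sin(a)])
    return np.array([.11+s-L,-.11])
def conf(s): # rear circle at s -> carrier centre, heading (track)
    from scipy.optimize import brentq
    a=cl(s);t=brentq(lambda t:np.linalg.norm(cl(s+t)-a)-.064,.05,.08);b=cl(s+t)
    return (a+b)/2,np.arctan2(*(b-a)[::-1])
def world(p,h):
    c,s=np.cos(Y),np.sin(Y);return T+np.array([c*p[0]-s*p[1],s*p[0]+c*p[1]]),h+Y
def pusher(s,f):
    c,h=conf(s);p=c-(.06+f)*np.array([np.cos(h),np.sin(h)]);w,hw=world(p,h);return w,np.degrees(hw)
E
python3 -c "
from path import *
for s in(-.1,-.03,0,.03,.06,.1,.15,.18,.21,.2608): print(s,conf(s)[0].round(4),pusher(s,.011)[0].round(4),pusher(s,0)[1].round(1)+90)"
```

```text
t 8.967 q [ 0.8 -6.3 -9.1 86.9  0.  96.9] pos [0.4759 0.0066 0.1588] psi_z -6.1 tilt 0.26 F [-0.8  0.6 -0.7] op 0.0653
shift cm [10.89  9.45 -0.09]
-0.1 [0.    0.068] [0.4764 0.0443] -6.200000000000003
-0.03 [ 0.0027 -0.0019] [ 0.4657 -0.0251] -1.4000000000000057
0 [ 0.0093 -0.0306] [ 0.4542 -0.0556] 10.799999999999997
0.03 [ 0.0213 -0.0566] [ 0.445  -0.0889] 26.4
0.06 [ 0.0398 -0.0784] [ 0.4452 -0.1234] 42.0
0.1 [ 0.0723 -0.0983] [ 0.4597 -0.1669] 62.8
0.15 [ 0.1194 -0.1088] [ 0.4982 -0.2047] 81.7
0.18 [ 0.1492 -0.11  ] [ 0.5275 -0.2116] 83.8
0.21 [ 0.1792 -0.11  ] [ 0.5573 -0.2149] 83.8
0.2608 [ 0.23 -0.11] [ 0.6078 -0.2203] 83.8
```

Request:
play_rows([
  [[0,2.5,0],0,3],
  [[0,5.5,-0.1],0,1],
  [[0,8,-0.1],0,0],
  [[0,9.4,-0.1],0,0],
  [[1,9.4,-0.1],0,0],
  [[3,9.4,-0.1],0,0],
  [[5.5,9.4,-0.1],0,0],
  [[8,9.4,-0.1],0,0],
  [[10,9.4,-0.1],0,0],
  [[10.9,9.4,-0.1],0,0],
  [[10.9,9.4,-0.1],0,0],
  [[10.9,9.4,-0.1],0,0],
])

```text
time: 9.97
ee_pos: [0.4834, 0.0997, 0.0468]
tcp_rot: [-158.4, 90.0, -164.5]
wrist_force: [0.8, 0.6, 0.7]
opening: -0.0001
```

```bash
python3 st.py;python3 - <<'E'
from h import *
p,d=bot.camera("scene");cv2.imwrite("pics/s6.png",cv2.resize(p[100:200,190:320],None,fx=6,fy=6,interpolation=cv2.INTER_CUBIC))
o=bot.get_obs();p,d=bot.camera("wrist");cv2.imwrite("pics/w6.png",p)
E
```

```text
t 9.967 q [ 11.7  -2.1 -17.6  74.6  -0.  107.8] pos [0.4834 0.0997 0.0468] psi_z -6.12 tilt 0.04 F [0.8 0.6 0.7] op -0.0001
```

View pics/s6.png

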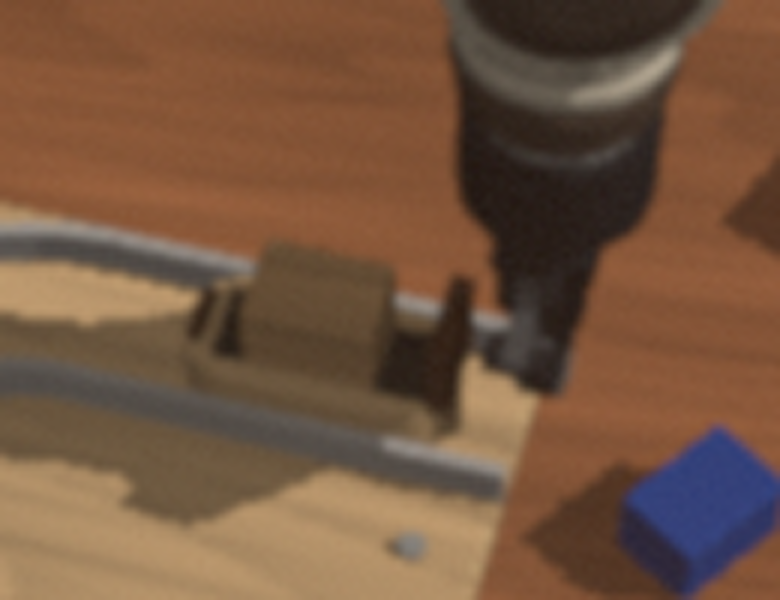

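View pics/w6.png

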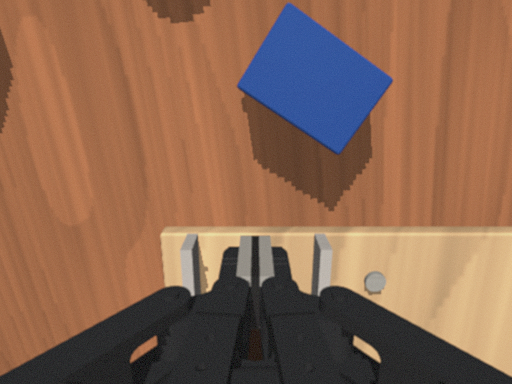

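The fingers (255,290) are centred between the rail ends (190 and 322), behind the board. Starting a slow push.

Request:
play_rows([
  [[0,-0.8,0],0,0],
  [[0,-1.6,0],0,0],
  [[0,-1.9,0],0,0],
  [[0,-2.1,0],0,0],
  [[0,-2.3,0],0,0],
  [[0,-2.5,0],0,0],
  [[0,-2.7,0],0,0],
  [[0,-2.9,0],0,0],
  [[0,-3.1,0],0,0],
  [[0,-3.4,0],0,0],
  [[0,-3.7,0],0,0],
  [[0,-4,0],0,0],
])

```text
time: 11.07
ee_pos: [0.4795, 0.0602, 0.0469]
tcp_rot: [50.4, 90.0, 44.3]
wrist_force: [1.1, 3.9, 3.2]
opening: 0.0
```

```bash
python3 st.py; cat > look.py <<'E'
from h import *
from path import T,Y
import sys
o=bot.get_obs();n=sys.argv[1]
p,d=bot.camera("top");cv2.imwrite(f"pics/t{n}.png",cv2.resize(p[120:270,235:425],None,fx=4,fy=4,interpolation=cv2.INTER_CUBIC))
C=cloud("top",d);P=C.reshape(-1,3)
c,s=np.cos(Y),np.sin(Y);L=(P[:,:2]-T)@np.array([[c,-s],[s,c]])
dk=(P[:,2]>.039)&(P[:,2]<.047)&(L[:,0]>-.05)&(L[:,0]<.25)&(L[:,1]>-.16)&(L[:,1]<.2)
# within channel
sd=np.where(L[:,1]>0,L[:,0],np.where(L[:,0]>.11,L[:,1]+.11,.11-np.hypot(L[:,0]-.11,L[:,1])))
for nm,z0,z1 in(("deck",.039,.047),("blank",.074,.0805),("board",.081,.087)):
    m=(P[:,2]>z0)&(P[:,2]<z1)&(abs(sd)<.034)&(L[:,0]<.225)&(L[:,1]<.2);Q=L[m]*1000
    if len(Q)>8: print(nm,len(Q),Q.mean(0).round(1),cv2.minAreaRect(Q.astype(np.float32)))
E
python3 look.py 7
```

```text
t 11.067 q [  7.1  -3.6 -19.   74.6   0.  103.2] pos [0.4795 0.0602 0.0469] psi_z -6.09 tilt 0.02 F [1.1 3.9 3.2] op 0.0
```

View pics/t7.png

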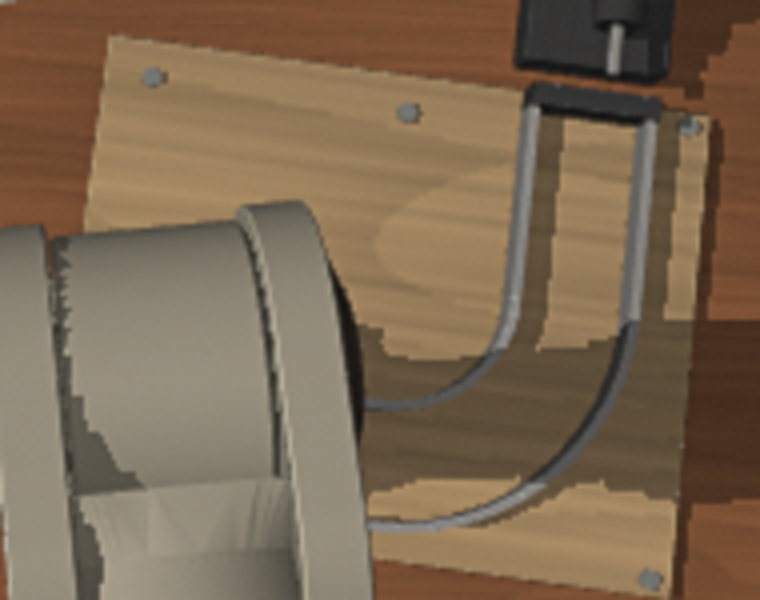

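The arm hides the carrier from the top camera, so I'll use the scene camera.

```bash
sed -i 's/"top"/"scene"/g; s/p\[120:270,235:425\]/p[110:230,90:290]/' look.py; python3 look.py 8
```

```text
deck 321 [13.8 84.1] ((6.232213973999023, 95.25052642822266), (55.75005340576172, 138.61322021484375), 2.928250551223755)
blank 303 [ 4.6 84.9] ((3.8094558715820312, 111.44049072265625), (111.65283203125, 42.727108001708984), 89.1578140258789)
```

View pics/t8.png

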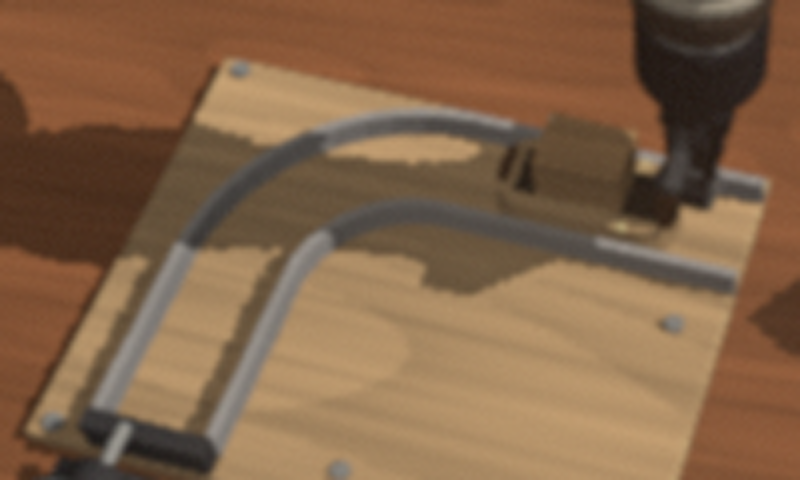

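The blank still sits on the carrier (585,155), with the fingers on the board, at track y about 84 mm. Continuing.

Request:
play_rows([
  [[0,-0.2,0],0,0],
  [[0,-0.5,0],0,0],
  [[0,-0.9,0],0,0],
  [[0,-1.4,0],0,0],
  [[0,-1.9,0],0,0],
  [[0,-2.4,0],0,0],
  [[0,-2.9,0],0,0],
  [[0,-3.4,0],0,0],
  [[0,-3.9,0],0,0],
  [[0,-4.4,0],0,0],
  [[0,-4.8,0],0,0],
  [[0,-5.1,0],0,0],
])

```text
time: 12.17
ee_pos: [0.4738, 0.009, 0.0467]
tcp_rot: [-148.4, 90.0, -154.5]
wrist_force: [0.4, 2.3, 0.1]
opening: 0.0002
```

```bash
python3 st.py; python3 look.py 9; cat > plan.py <<'E'
# rows from current pose along the pusher path: args f(mm) s_start s_end n
from path import *
import sys
f,s0,s1,n=float(sys.argv[1])/1000,float(sys.argv[2]),float(sys.argv[3]),int(sys.argv[4])
o=bot.get_obs();M=RT(o["tcp_rot"]);psi=np.degrees(np.arctan2(M[1,2],M[0,2]))
c,s_=np.cos(Y),np.sin(Y);d=o["ee_pos"][:2]-T
print("tcp in track mm",((c*d[0]+s_*d[1])*1000).round(1),((-s_*d[0]+c*d[1])*1000).round(1),"psi",psi.round(2))
w,h=pusher(s0,f);print("path at s0",w.round(4),round(h+90,1),"now",o["ee_pos"].round(4))
for s in np.linspace(s0,s1,n+1)[1:]:
    w,h=pusher(s,f);sh=(np.array([*w,o["ee_pos"][2]])-o["ee_pos"])@M*100
    print(round(s,4),sh.round(2)[1:],"turn",round(-(h+90-psi),1), "centre",(conf(s)[0]*1000).round(0))
E
python3 plan.py 11 -.064 -.016 12
```

```text
t 12.167 q [  1.1  -4.9 -20.2  74.7  -0.   97.2] pos [0.4738 0.009  0.0467] psi_z -6.12 tilt 0.02 F [0.4 2.3 0.1] op 0.0002
deck 285 [15.4 32.9] ((5.5924835205078125, 34.03343963623047), (55.23070526123047, 119.7394027709961), 1.1122171878814697)
blank 295 [ 4.2 34.4] ((4.252431869506836, 60.072818756103516), (111.4417953491211, 42.345458984375), 89.43571472167969)
tcp in track mm 1.2 103.3 psi -6.13
path at s0 [0.4725 0.0085] -6.2 now [0.4737 0.0087 0.0467]
-0.06 [-0.43 -0.12] turn -0.0 centre [ 0. 28.]
-0.056 [-0.83 -0.14] turn -0.2 centre [ 0. 24.]
-0.052 [-1.23 -0.16] turn -0.6 centre [ 0. 20.]
-0.048 [-1.63 -0.19] turn -1.0 centre [ 1. 16.]
-0.044 [-2.03 -0.23] turn -1.6 centre [ 1. 12.]
-0.04 [-2.43 -0.28] turn -2.3 centre [1. 8.]
-0.036 [-2.83 -0.34] turn -3.2 centre [2. 4.]
-0.032 [-3.24 -0.41] turn -4.2 centre [2. 0.]
-0.028 [-3.64 -0.48] turn -5.3 centre [ 3. -4.]
-0.024 [-4.05 -0.57] turn -6.6 centre [ 4. -8.]
-0.02 [-4.47 -0.66] turn -8.0 centre [  4. -12.]
-0.016 [-4.88 -0.77] turn -9.5 centre [  5. -16.]
```

View pics/t9.png

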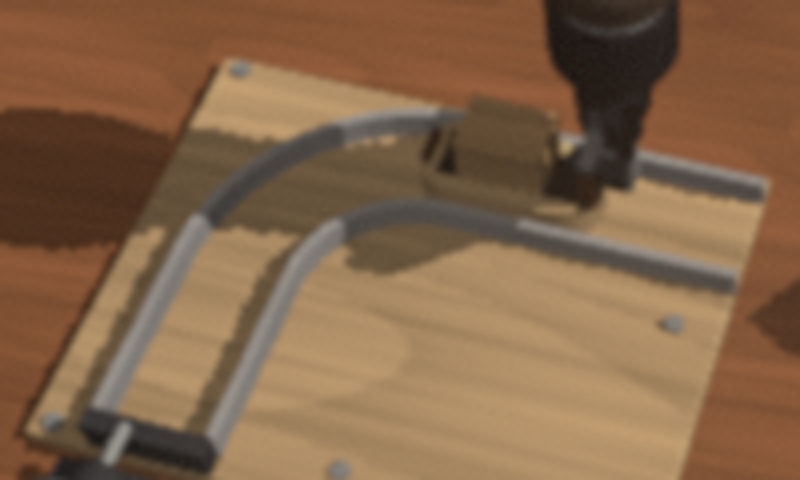

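Loaded carrier at track y about 33 mm, with the blank upright at (505,140). Entering the bend.

Request:
play_rows([
  [[0,-0.3,0],0,0],
  [[0,-0.7,-0.05],0,0],
  [[0,-1.1,-0.1],-0.3,0],
  [[0,-1.6,-0.15],-1,0],
  [[0,-2,-0.2],-1.6,0],
  [[0,-2.4,-0.25],-2.3,0],
  [[0,-2.8,-0.3],-3.2,0],
  [[0,-3.2,-0.4],-4.2,0],
  [[0,-3.6,-0.45],-5.3,0],
  [[0,-4,-0.55],-6.6,0],
  [[0,-4.4,-0.65],-8,0],
  [[0,-4.8,-0.75],-9.5,0],
])

```text
time: 13.22
ee_pos: [0.4612, -0.0377, 0.0468]
tcp_rot: [178.0, 90.0, -178.5]
wrist_force: [-0.7, 1.8, -1.5]
opening: -0.0
```

```bash
python3 st.py; python3 look.py 10;python3 plan.py 11 -.016 .032 12
```

```text
t 13.217 q [ -4.7  -6.5 -21.7  74.8  -0.   81.8] pos [ 0.4612 -0.0377  0.0468] psi_z 3.51 tilt 0.01 F [-0.7  1.8 -1.5] op -0.0
deck 302 [ 15.5 -13.4] ((5.40582275390625, -12.097911834716797), (57.32807159423828, 121.6535873413086), 6.855102062225342)
blank 296 [  5.4 -12.3] ((1.9634742736816406, 12.87420654296875), (43.49859619140625, 110.67571258544922), 4.989997863769531)
board 9 [ 2.8 10.5] ((-1.0721244812011719, 14.993003845214844), (20.61294937133789, 96.91087341308594), 8.527137756347656)
tcp in track mm -6.4 55.3 psi 3.61
path at s0 [ 0.4609 -0.0391] 3.4 now [ 0.461  -0.0383  0.0468]
-0.012 [-0.47 -0.2 ] turn -1.4 centre [  6. -19.]
-0.008 [-0.87 -0.39] turn -3.2 centre [  7. -23.]
-0.004 [-1.28 -0.58] turn -5.1 centre [  8. -27.]
0.0 [-1.69 -0.79] turn -7.2 centre [  9. -31.]
0.004 [-2.1  -0.99] turn -9.2 centre [ 10. -34.]
0.008 [-2.52 -1.18] turn -11.3 centre [ 12. -38.]
0.012 [-2.95 -1.35] turn -13.4 centre [ 13. -41.]
0.016 [-3.39 -1.5 ] turn -15.5 centre [ 15. -45.]
0.02 [-3.83 -1.64] turn -17.6 centre [ 17. -48.]
0.024 [-4.27 -1.76] turn -19.7 centre [ 18. -52.]
0.028 [-4.72 -1.87] turn -21.7 centre [ 20. -55.]
0.032 [-5.18 -1.96] turn -23.8 centre [ 22. -58.]
```

View pics/t10.png

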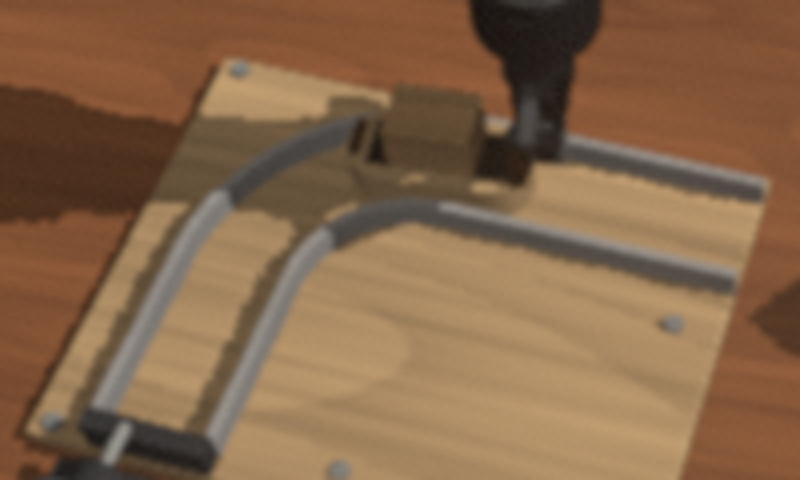

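The carrier has turned with the bend (about 7°) with the blank still square on it, and forces are under 3 N. Next section.

Request:
play_rows([
  [[0,-0.3,-0.1],-1,0],
  [[0,-0.7,-0.3],-2.5,0],
  [[0,-1.2,-0.5],-4.7,0],
  [[0,-1.7,-0.75],-7.2,0],
  [[0,-2.1,-0.95],-9.2,0],
  [[0,-2.5,-1.15],-11.3,0],
  [[0,-2.9,-1.3],-13.4,0],
  [[0,-3.4,-1.45],-15.5,0],
  [[0,-3.8,-1.6],-17.6,0],
  [[0,-4.3,-1.7],-19.7,0],
  [[0,-4.7,-1.8],-21.7,0],
  [[0,-5.2,-1.9],-23.8,0],
])

```text
time: 14.27
ee_pos: [0.4453, -0.0904, 0.0468]
tcp_rot: [96.9, 90.0, 124.2]
wrist_force: [-1.1, 2.3, 0.6]
opening: -0.0001
```

```bash
python3 st.py; python3 look.py 11;python3 plan.py 11 .032 .080 12
```

```text
t 14.267 q [-11.5  -7.6 -22.7  74.9   0.   51.2] pos [ 0.4453 -0.0904  0.0468] psi_z 27.33 tilt 0.04 F [-1.1  2.3  0.6] op -0.0001
deck 375 [ 28.7 -55.8] ((20.519697189331055, -51.79267883300781), (56.669315338134766, 129.0340118408203), 29.77855682373047)
blank 297 [ 20.8 -57.1] ((12.645454406738281, -44.66591262817383), (44.51681900024414, 89.85476684570312), 28.700918197631836)
board 40 [  3.  -15.6] ((16.75680160522461, -37.06086730957031), (38.162288665771484, 76.58248901367188), 34.759483337402344)
tcp in track mm -16.4 1.0 psi 27.46
path at s0 [ 0.4447 -0.0911] 27.4 now [ 0.4453 -0.0911  0.0469]
0.036 [-0.37 -0.3 ] turn -2.1 centre [ 24. -61.]
0.04 [-0.76 -0.54] turn -4.1 centre [ 27. -64.]
0.044 [-1.17 -0.76] turn -6.2 centre [ 29. -67.]
0.048 [-1.58 -0.97] turn -8.3 centre [ 32. -70.]
0.052 [-2.   -1.16] turn -10.4 centre [ 34. -73.]
0.056 [-2.42 -1.34] turn -12.5 centre [ 37. -76.]
0.06 [-2.86 -1.5 ] turn -14.6 centre [ 40. -78.]
0.064 [-3.29 -1.64] turn -16.6 centre [ 43. -81.]
0.068 [-3.74 -1.77] turn -18.7 centre [ 46. -83.]
0.072 [-4.18 -1.89] turn -20.8 centre [ 49. -86.]
0.076 [-4.64 -1.98] turn -22.9 centre [ 52. -88.]
0.08 [-5.09 -2.06] turn -25.0 centre [ 55. -90.]
```

View pics/t11.png

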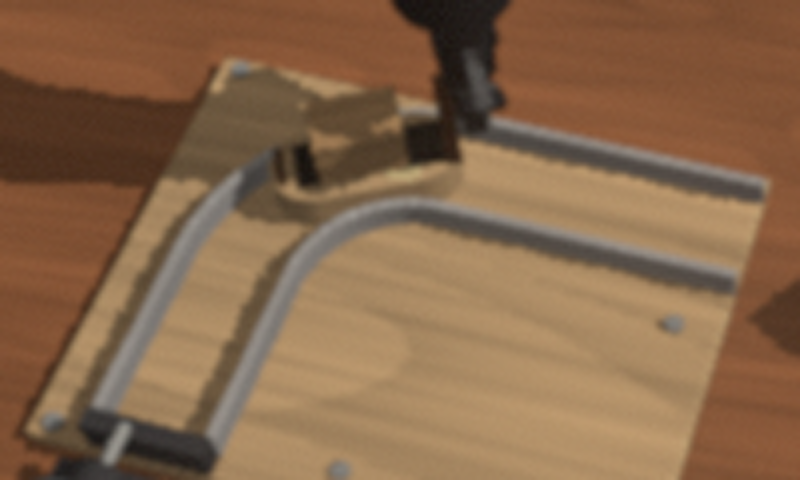

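Carrier is mid-bend at about 29°, blank square on it at (350,135), fingers on the board at (475,100). Continuing.

Request:
play_rows([
  [[0,-0.3,-0.2],-1.5,0],
  [[0,-0.7,-0.45],-3.7,0],
  [[0,-1.2,-0.75],-6.2,0],
  [[0,-1.6,-0.95],-8.3,0],
  [[0,-2,-1.15],-10.4,0],
  [[0,-2.4,-1.3],-12.5,0],
  [[0,-2.9,-1.5],-14.6,0],
  [[0,-3.3,-1.6],-16.6,0],
  [[0,-3.7,-1.75],-18.7,0],
  [[0,-4.2,-1.85],-20.8,0],
  [[0,-4.6,-1.95],-22.9,0],
  [[0,-5.1,-2.05],-25,0],
])

```text
time: 15.32
ee_pos: [0.4502, -0.145, 0.0468]
tcp_rot: [104.6, 89.9, 156.9]
wrist_force: [-2.1, 2.4, 0.5]
opening: -0.0
```

```bash
python3 st.py; python3 look.py 12;python3 plan.py 11 .080 .128 12
```

```text
t 15.317 q [-17.9  -5.  -20.3  74.7   0.   19.9] pos [ 0.4502 -0.145   0.0468] psi_z 52.27 tilt 0.05 F [-2.1  2.4  0.5] op -0.0
deck 363 [ 63.  -87.7] ((54.905677795410156, -89.77864074707031), (57.35758972167969, 117.94317626953125), 52.638267517089844)
blank 333 [ 51.4 -88.2] ((39.04199981689453, -80.43445587158203), (42.965049743652344, 95.30016326904297), 51.38294219970703)
board 42 [ 13.1 -63.3] ((30.78131866455078, -75.76484680175781), (36.51338195800781, 66.08208465576172), 49.21043014526367)
tcp in track mm -5.3 -52.8 psi 52.4
path at s0 [ 0.4504 -0.1458] 52.4 now [ 0.4506 -0.1458  0.0468]
0.084 [-0.37 -0.26] turn -2.1 centre [ 58. -92.]
0.088 [-0.77 -0.5 ] turn -4.2 centre [ 62. -94.]
0.092 [-1.17 -0.72] turn -6.3 centre [ 65. -95.]
0.096 [-1.59 -0.93] turn -8.4 centre [ 69. -97.]
0.1 [-2.01 -1.12] turn -10.4 centre [ 72. -98.]
0.104 [-2.43 -1.3 ] turn -12.5 centre [  76. -100.]
0.108 [-2.86 -1.46] turn -14.6 centre [  80. -101.]
0.112 [-3.3 -1.6] turn -16.6 centre [  83. -102.]
0.116 [-3.74 -1.71] turn -18.5 centre [  87. -103.]
0.12 [-4.18 -1.81] turn -20.3 centre [  91. -104.]
0.124 [-4.62 -1.88] turn -21.9 centre [  94. -105.]
0.128 [-5.05 -1.92] turn -23.4 centre [  98. -106.]
```

View pics/t12.png

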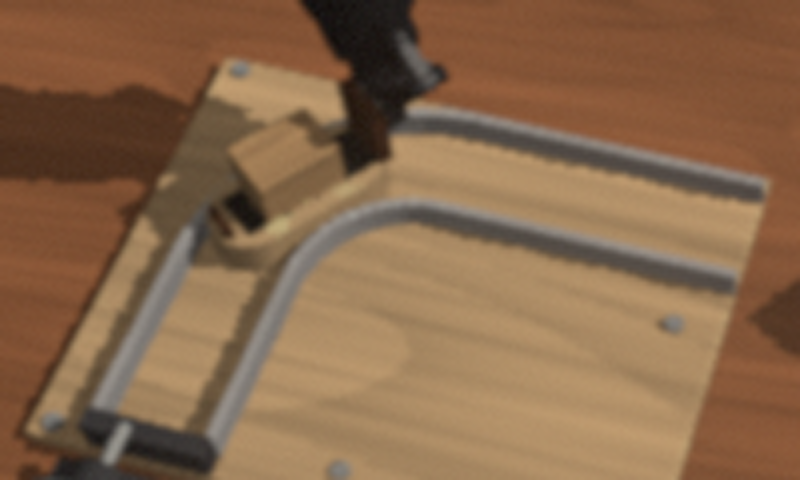

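Carrier is in the bend at about 52°, blank in place at (290,155), forces about 3 N. Continuing.

Request:
play_rows([
  [[0,-0.3,-0.2],-1.2,0],
  [[0,-0.7,-0.45],-3,0],
  [[0,-1.2,-0.7],-5.5,0],
  [[0,-1.6,-0.9],-7.5,0],
  [[0,-2,-1.1],-9.5,0],
  [[0,-2.4,-1.3],-11.5,0],
  [[0,-2.9,-1.45],-13.6,0],
  [[0,-3.3,-1.6],-15.6,0],
  [[0,-3.7,-1.7],-17.5,0],
  [[0,-4.2,-1.8],-19.5,0],
  [[0,-4.6,-1.85],-21.2,0],
  [[0,-5,-1.9],-23,0],
])

```text
time: 16.37
ee_pos: [0.4782, -0.1908, 0.0468]
tcp_rot: [116.5, 89.9, -168.3]
wrist_force: [-4.4, 2.2, 1.5]
opening: 0.0001
```

```bash
python3 st.py; python3 look.py 13;python3 plan.py 11 .128 .176 12
```

```text
t 16.367 q [-21.7   0.8 -14.7  74.5  -0.   -6.9] pos [ 0.4782 -0.1908  0.0468] psi_z 75.19 tilt 0.06 F [-4.4  2.2  1.5] op 0.0001
deck 344 [ 109.3 -102.1] ((97.72837829589844, -104.33076477050781), (56.08783721923828, 122.26702117919922), 73.71723937988281)
blank 359 [  94.4 -106.5] ((78.29953002929688, -103.79788970947266), (42.75177764892578, 99.67741394042969), 76.34465026855469)
board 58 [ 43.  -94.4] ((42.12277603149414, -93.4738998413086), (40.75101852416992, 16.292491912841797), 76.45365905761719)
tcp in track mm 27.5 -94.9 psi 75.32
path at s0 [ 0.4789 -0.1919] 75.8 now [ 0.4787 -0.1912  0.0468]
0.132 [-0.43 -0.24] turn -1.8 centre [ 102. -106.]
0.136 [-0.82 -0.41] turn -3.1 centre [ 106. -107.]
0.14 [-1.22 -0.55] turn -4.2 centre [ 110. -108.]
0.144 [-1.62 -0.67] turn -5.2 centre [ 113. -108.]
0.148 [-2.03 -0.77] turn -6.0 centre [ 117. -109.]
0.152 [-2.43 -0.84] turn -6.8 centre [ 121. -109.]
0.156 [-2.84 -0.89] turn -7.4 centre [ 125. -109.]
0.16 [-3.24 -0.92] turn -7.9 centre [ 129. -110.]
0.164 [-3.65 -0.92] turn -8.2 centre [ 133. -110.]
0.168 [-4.05 -0.9 ] turn -8.4 centre [ 137. -110.]
0.172 [-4.44 -0.86] turn -8.5 centre [ 141. -110.]
0.176 [-4.84 -0.8 ] turn -8.5 centre [ 145. -110.]
```

View pics/t13.png

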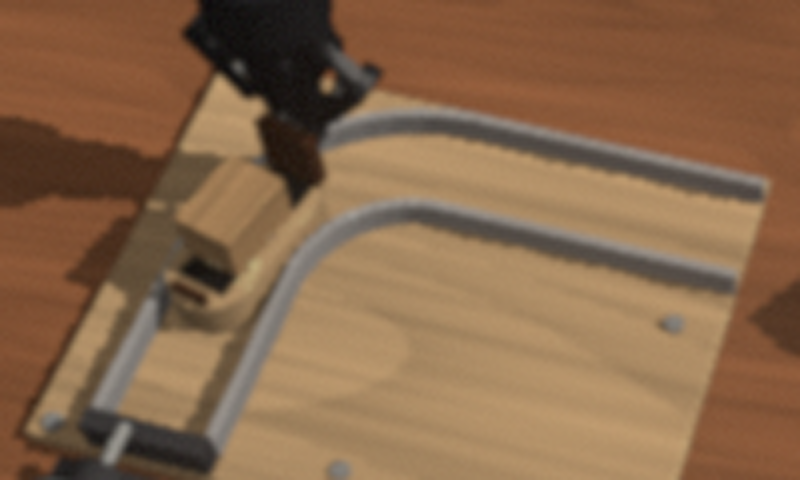

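Carrier is leaving the bend at about 75°, with the blank still square at (235,210). Pushing on into the second leg.

Request:
play_rows([
  [[0,-0.3,-0.15],-1,0],
  [[0,-0.7,-0.35],-2.5,0],
  [[0,-1.2,-0.55],-4,0],
  [[0,-1.6,-0.65],-5,0],
  [[0,-2,-0.75],-6,0],
  [[0,-2.4,-0.85],-6.8,0],
  [[0,-2.8,-0.9],-7.4,0],
  [[0,-3.2,-0.9],-7.9,0],
  [[0,-3.6,-0.9],-8.2,0],
  [[0,-4,-0.9],-8.4,0],
  [[0,-4.4,-0.85],-8.5,0],
  [[0,-4.8,-0.8],-8.5,0],
])

```text
time: 17.42
ee_pos: [0.5232, -0.2108, 0.0468]
tcp_rot: [101.5, 90.0, -174.8]
wrist_force: [-2.6, -0.1, 1.6]
opening: 0.0
```

```bash
python3 st.py; python3 look.py 14;python3 plan.py 11 .176 .2008 6
```

```text
t 17.417 q [-21.9   7.4  -7.8  74.9  -0.  -15.6] pos [ 0.5232 -0.2108  0.0468] psi_z 83.7 tilt 0.01 F [-2.6 -0.1  1.6] op 0.0
deck 365 [ 157.9 -102.6] ((146.2169189453125, -109.06704711914062), (55.97990798950195, 119.16107177734375), 85.05540466308594)
blank 370 [ 142.9 -110.4] ((126.13273620605469, -109.8694076538086), (42.78615188598633, 98.74990844726562), 85.21244812011719)
board 60 [  91.8 -105.9] ((117.7276840209961, -100.24957275390625), (78.41004943847656, 38.6544303894043), 13.062239646911621)
tcp in track mm 74.6 -109.6 psi 83.7
path at s0 [ 0.5235 -0.2112] 83.8 now [ 0.5239 -0.2109  0.0468]
0.1801 [-0.38 -0.04] turn -0.2 centre [ 149. -110.]
0.1843 [-0.79 -0.04] turn -0.2 centre [ 153. -110.]
0.1884 [-1.2  -0.03] turn -0.2 centre [ 158. -110.]
0.1925 [-1.62 -0.03] turn -0.2 centre [ 162. -110.]
0.1967 [-2.03 -0.03] turn -0.2 centre [ 166. -110.]
0.2008 [-2.44 -0.03] turn -0.2 centre [ 170. -110.]
```

View pics/t14.png

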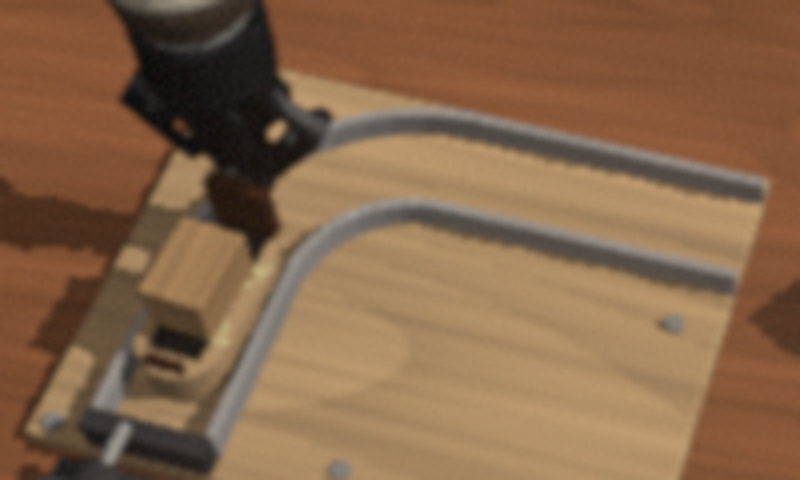

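In the second leg, about 25 mm from the stop. Easing up to it.

Request:
play_rows([
  [[0,-0.2,0],0,0],
  [[0,-0.5,0],0,0],
  [[0,-0.8,0],0,0],
  [[0,-1.1,0],0,0],
  [[0,-1.4,0],0,0],
  [[0,-1.6,0],0,0],
  [[0,-1.8,0],0,0],
  [[0,-1.95,0],0,0],
  [[0,-2.1,0],0,0],
  [[0,-2.2,0],0,0],
  [[0,-2.3,0],0,0],
])

```text
time: 18.38
ee_pos: [0.5458, -0.2133, 0.0468]
tcp_rot: [101.7, 90.0, -174.6]
wrist_force: [-2.2, -0.9, 1.5]
opening: 0.0002
```

```bash
python3 st.py; python3 look.py 15;python3 plan.py 11 .20 .2008 1
```

```text
t 18.383 q [-21.3  10.3  -4.5  75.2  -0.  -15. ] pos [ 0.5458 -0.2133  0.0468] psi_z 83.7 tilt 0.0 F [-2.2 -0.9  1.5] op 0.0002
deck 359 [ 179.8 -101.6] ((166.4949493408203, -106.56842041015625), (56.302310943603516, 115.53218078613281), 85.0035400390625)
blank 392 [ 164.6 -109.1] ((149.71408081054688, -108.8876724243164), (41.4532356262207, 96.9509048461914), 87.20820617675781)
board 53 [ 112.7 -107.4] ((112.19688415527344, -105.33968353271484), (16.510787963867188, 37.80836486816406), 3.8141565322875977)
tcp in track mm 96.8 -109.7 psi 83.7
path at s0 [ 0.5474 -0.2138] 83.8 now [ 0.546  -0.2133  0.0468]
0.2008 [-0.22 -0.03] turn -0.1 centre [ 170. -110.]
```

View pics/t15.png

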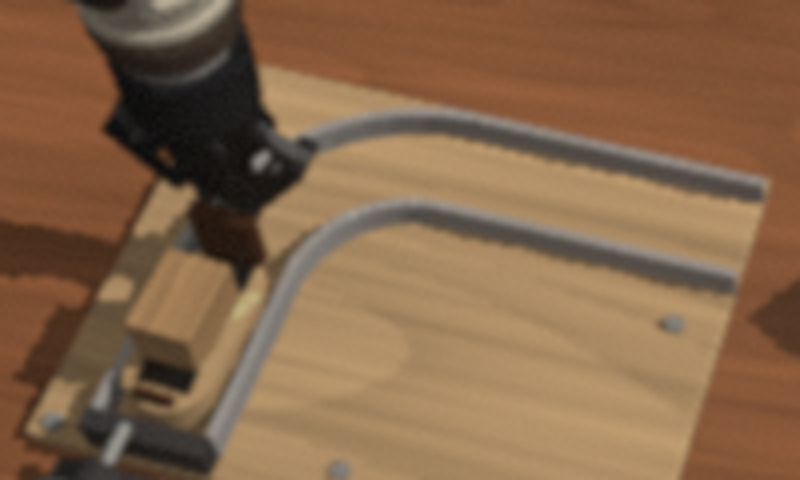

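Force is still only sliding friction (2 N), so not at the stop yet. Creeping on.

Request:
play_rows([
  [[0,-0.1,0],0,0],
  [[0,-0.2,0],0,0],
  [[0,-0.3,0],0,0],
  [[0,-0.3,0],0,0],
])

```text
time: 18.77
ee_pos: [0.5489, -0.2136, 0.0468]
tcp_rot: [-98.6, 90.0, -14.9]
wrist_force: [-0.6, 1.1, -0.2]
opening: -0.0001
```

```bash
python3 st.py
```

```text
t 18.767 q [-21.3  10.7  -4.   75.3   0.  -15. ] pos [ 0.5489 -0.2136  0.0468] psi_z 83.71 tilt 0.01 F [-0.6  1.1 -0.2] op -0.0001
```

Request:
play_rows([
  [[0,-0.1,0],0,0],
  [[0,-0.2,0],0,0],
  [[0,-0.2,0],0,0],
])

```text
time: 19.02
ee_pos: [0.5504, -0.2138, 0.0468]
tcp_rot: [90.2, 90.0, 173.9]
wrist_force: [-3.9, 0.2, 1.3]
opening: -0.0002
```

```bash
python3 st.py; python3 look.py 16
```

```text
t 19.017 q [-21.2  10.9  -3.7  75.4  -0.  -14.9] pos [ 0.5504 -0.2138  0.0468] psi_z 83.7 tilt 0.04 F [-3.9  0.2  1.3] op -0.0002
deck 355 [181.6 -99.9] ((168.37193298339844, -108.02511596679688), (56.44053649902344, 113.45018768310547), 88.28903198242188)
blank 394 [ 169.4 -108.7] ((154.2262725830078, -108.54615783691406), (42.43650436401367, 98.62353515625), 86.92159271240234)
board 67 [ 119.7 -105.4] ((143.56301879882812, -103.57492065429688), (72.07910919189453, 39.8120002746582), 5.086269855499268)
```

Request:
play_rows([
  [[0,-0.1,0],0,0],
  [[0,-0.2,0],0,0],
  [[0,-0.2,0],0,0],
  [[0,-0.2,0],0,0],
])

```text
time: 19.4
ee_pos: [0.5505, -0.2138, 0.0468]
tcp_rot: [89.3, 89.8, 173.0]
wrist_force: [-15.1, 1.1, 8.2]
opening: 0.0002
```

```bash
python3 st.py
```

```text
t 19.4 q [-21.2  11.2  -3.5  75.6  -0.1 -14.9] pos [ 0.5505 -0.2138  0.0468] psi_z 83.67 tilt 0.25 F [-15.1   1.1   8.2] op 0.0002
```

Force rose to 15 N with the TCP stationary, so the carrier is against the stop. Backing straight off, then rising.

Request:
play_rows([
  [[0,0.1,0],0,0],
  [[0,0.3,0],0,0],
  [[0,0.8,0],0,0],
  [[0,1.8,0],0,0],
  [[0,3,0],0,0],
  [[0,4,0],0,0],
  [[-2,4.5,0],0,0],
  [[-5,5,0],0,0],
  [[-8.5,6,0],0,0],
  [[-12,9,0],0,0],
  [[-14,12,0],0,0],
  [[-14,14,0],0,0],
])

```text
time: 20.4
ee_pos: [0.413, -0.1989, 0.1922]
tcp_rot: [-109.3, 89.6, -25.6]
wrist_force: [1.0, -0.6, 0.1]
opening: -0.0002
```

```bash
python3 st.py;python3 look.py 17; sed 's/"scene"/"top"/g;s/p\[110:230,90:290\]/p[120:270,235:425]/' look.py>lookt.py; python3 lookt.py 18; python3 - <<'E'
from h import *
C=cloud("top",bot.camera("top")[1])
for nm,a in dict(tile=(105,150,175,222,.009,.016),bil=(155,182,222,250,.045,.052)).items():
    u0,u1,v0,v1,z0,z1=a;p=C[v0:v1,u0:u1].reshape(-1,3);p=p[(p[:,2]>z0)&(p[:,2]<z1)];print(nm,p.mean(0).round(4))
E
```

```text
t 20.4 q [-25.7  -8.6  -7.5  90.7   0.  -19.4] pos [ 0.413  -0.1989  0.1922] psi_z 83.71 tilt 0.42 F [ 1.  -0.6  0.1] op -0.0002
deck 351 [180.1 -99.5] ((168.79104614257812, -107.17845153808594), (56.95996856689453, 111.94509887695312), 87.4512710571289)
blank 386 [ 170.4 -108.7] ((157.38526916503906, -108.54634857177734), (40.745853424072266, 92.73344421386719), 86.77859497070312)
board 52 [ 120.1 -105.9] ((156.88836669921875, -108.55733489990234), (39.51295471191406, 89.68500518798828), 86.86241149902344)
deck 417 [ 168.5 -101.6] ((167.11465454101562, -108.81776428222656), (56.12193298339844, 113.76174926757812), 88.79576110839844)
blank 416 [ 168.  -109.8] ((154.61886596679688, -109.69599151611328), (41.264556884765625, 89.81791687011719), 86.94776153564453)
board 79 [ 122.5 -107. ] ((150.71954345703125, -110.15859985351562), (39.320045471191406, 82.2169189453125), 85.03682708740234)
tile [0.5392 0.3893 0.0122]
bil [0.4531 0.281  0.0483]
```

View pics/t17.png

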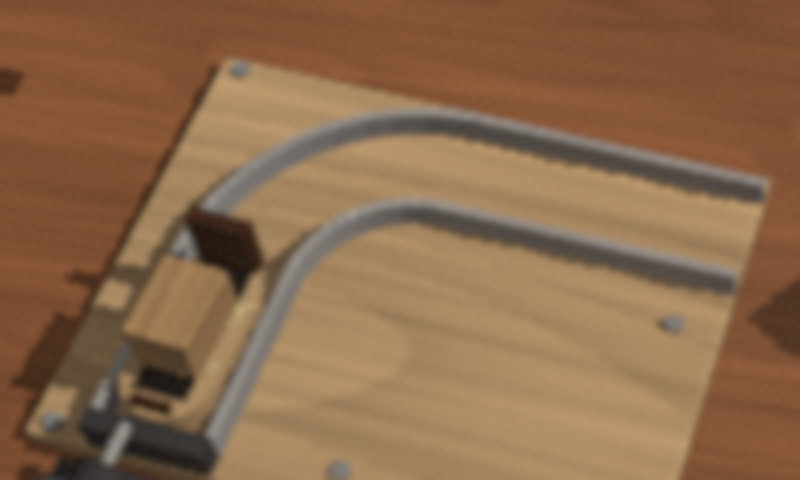

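View pics/t18.png

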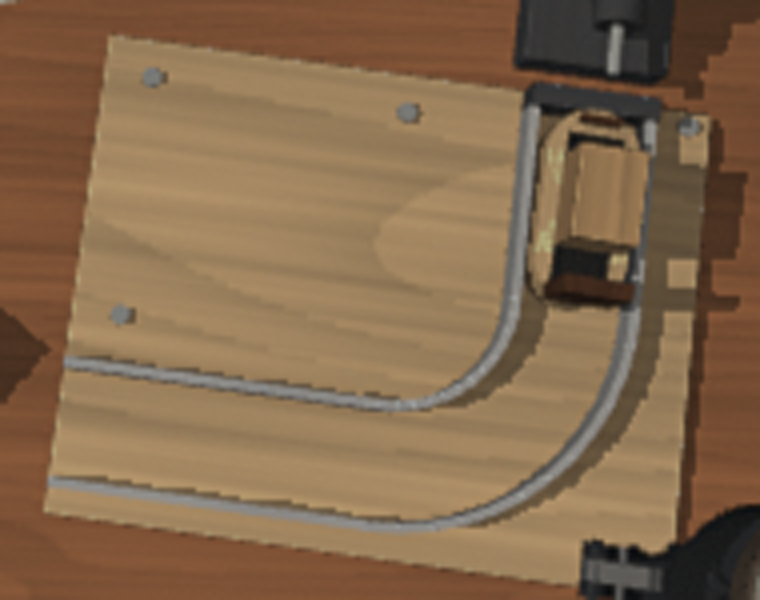

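Both views show the carrier's nose at the stop and the blank square on the deck. The blank is at (168–170, −109) mm in the track frame. Tile and billet haven't moved. I'll let the arm settle, then hand in.

Request:
play_rows([
  [[0,0,0],0,0],
  [[0,0,0],0,0],
  [[0,0,0],0,0],
  [[0,0,0],0,0],
])

```text
time: 20.88
ee_pos: [0.4138, -0.1986, 0.1861]
tcp_rot: [69.8, 89.9, 153.5]
wrist_force: [0.2, -0.5, -0.2]
opening: -0.0001
```

```bash
python3 -c "
from workcell import bot
print(bot.job_done())"
```

```text
the job is handed in; nothing more can be done
None
```

I set the blank on the carrier, about 1.5 mm off centre, and let go. I then pushed the carrier round the bend with closed fingers until it met the end stop, and backed off. The job was handed in at about 21 s, and the system gives no verdict.

- **Carrier:** the push force rose from 2–4 N to 15 N with the tool stationary, so it was against the stop. The cameras put its centre at track (167–169, −107 to −109) mm, against a target of (170, −110), and within about 3° of the second leg. The x reading is rough because the blank hides part of the deck.
- **Blank:** it lies flat on the deck, centred at (168–170, −109 to −110) mm, so within a few mm of the carrier's centre. The two camera views differ by about 2 mm.
- **Other wood:** tile and billet had moved less than 1 mm. I kept clear of the blue and orange blocks.

No check failed.

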